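Clamp a gel cassette in the casting stand

TASK

Take the glass gel cassette out of the drying rack and gently lean it, square and centred, against the sloping back rest of the casting stand with its foot on the black rubber gasket, and let it go; the red safety catch stays engaged while you load the glass. Then flip the safety catch off and pull the clamp lever towards the front of the stand, all the way to its stop, so that the pressure bar seals the cassette against the rest. Finish while still holding the lever there with the fingers, because it springs back if you let go and the sealing plug is about to be poured; leave the other things on the bench where they are.

Things in the scene. Friction and masses are not known exactly. Their poses are not given: they have to be found in the camera images.
- gel_cassette: glass gel cassette: rigid slab of two clear greenish glass plates with blue spacer strips down both side edges; 6 mm thick (its x), 100 mm wide (its y), 115 mm tall (its z), 0.15 kg, both faces alike. Origin: middle of its foot (bottom edge); z runs up the slab. It starts upright in the drying rack's middle slot, foot 8 mm and top edge 123 mm above the worktop
- drying_rack: grey-blue plastic drying rack fixed to the worktop, 112 x 140 mm (x, y), walls 53 mm high. Origin: centre of its underside. Three slots 9 mm wide and 45 mm deep run along its y, at its x = -32, 0 and 32 mm; the cassette stands in the middle one and is drawn out straight up
- casting_stand: gel casting stand, fixed upright on the worktop: grey base 170 x 176 mm, off-white cheeks, sloping back rest, black gasket 34 mm high. Origin: centre of its underside; its -x is its front, lever and catch are on its -y side. Cheeks at y = +-74 mm are 115 mm high (149 mm at the catch); the lever's inner arms at y = +-63 mm leave 10 mm beside a centred cassette
- cassette_seat (a point): point on the gasket where the cassette's origin lies when it is seated flush against the rest and centred; axes as the stand's. Seated, the cassette leans 0.30 rad from vertical toward the stand's +x: its top is 145 mm above the worktop, 34 mm further +x than its foot. A front lip 4 mm high stands 14 mm in front of (-x of) this point
- lever_grip (a point): middle of the lever's black grip, a cylinder 18 mm thick along the stand's y, reaching 32 mm to either side of this point; outside the -y cheek, 110 mm from the axle, 201 mm above the worktop at rest. At rest the lever leans 0.28 rad back (+x), at its stop 0.44 rad forward (-x). It turns freely in a grasp across it
- clamp_lever_hinge (a point): point on the lever's axle, straight below the middle of the grip when the lever is upright; the axle runs along the stand's y. The lever swings about it by 0.72 rad
- pressure_bar: black rubber pressure bar carried by the lever, 80 mm wide, sprung by a few mm; with the lever at rest it hangs 19 mm in front of a seated cassette, about 40 mm above the gasket, and when the lever is pulled it presses on the cassette's front 25 mm above its foot. Origin: on the lever's axle, 95 mm above the worktop
- catch_tab (a point): point on the catch's red ribbed thumb tab, 4 mm from its free end and 42 mm from the pivot. The tab is 30 mm long, 26 mm wide (stand's y), 4 mm thick; engaged, it rises toward the front at 0.63 rad above horizontal, this point 161 mm above the worktop; pressed down about the pivot it ends 0.32 rad below horizontal, 38 mm lower
- clamp_lever (a joint): lever angle, rad: 0 at rest, 0.72 at its front stop; grows as the grip is pulled toward the stand's front (-x). The bar meets a seated cassette at about 0.57. A spring drives it back to 0: at the grip 1.5 N at the start, 3.5 N at the stop, 4 N more once the bar presses. While the catch is engaged it cannot move more than about 0.06
- safety_catch (a joint): angle of the red safety catch, rad: 0 engaged, 0.95 fully off. A strut that props a pin of the lever, hinged on the -y cheek about an axis along the stand's y; pressing its thumb tab down lifts the strut off the pin. It takes 1 to 2 N at the tab and stays where it is left
- safety_catch_hinge (a point): pivot of the safety catch, 136 mm above the worktop
- buffer_bottle: white bottle with a blue cap, 56 mm across, 105 mm tall, standing behind the work; origin at the centre of its underside. Bystander, leave alone
- amber_bottle: small amber-brown bottle with a black cap, 45 mm across, 85 mm tall, standing behind the work; origin at the centre of its underside. Bystander
- bench_timer: square white bench timer lying on its back, 68 x 68 mm, 20 mm high, to the right of the work; origin at the centre of its underside. Bystander
- blue_marker: marker pen with a blue cap, 137 mm long, 13 mm high, lying to the left of the work; origin below its middle. Bystander
- rest_top (a point): middle of the top edge of the back rest's front face, 101 mm above the worktop. The rest is an off-white plate 104 mm wide, 70 mm long up the slope, leaning back by 0.30 rad; a seated cassette stands 45 mm out above it, free on both sides for fingers
Mind the look-alikes: they are no part of the job. Of the things like the gel_cassette, leave any that is brown or orange; of the rest the larger one is meant.

How it is judged:
By the outcome, as a careful person would: the job done as asked, in the order asked, and still so for the second after the job is handed in, while the arm keeps its last pose, push and grip.
It also fails if it takes over 61 s, if anything falls off the work surface, if the arm or the gripper's body presses on something with over 40 N, if the wrist force passes 120 N, or if a joint passes its speed limit or range.

ROBOT

A 6-joint arm with a two-finger parallel gripper is mounted at the origin on a cart in front of the work surface, level with it; the furniture and walls round the work are solid. World frame = base frame: x ahead of the robot, y to its left, z up, the work surface at z = 0. Lengths are in m, angles in rad, forces in N, time in s.
With the tool pointing down it reaches from about 0.375 to 0.9 m from the base axis. Payload 3.1 kg.
Tool frame: the origin (TCP) lies between the finger pads; the fingertips stand 14 mm ahead of it and the grasp point (between the pads) lies 5 mm behind it; z points along the fingers, x is the direction in which the jaws open and shut, and the axes are right-handed (so a half turn about z gives the same grasp; the last joint's range is limited). The gripper opens to 85 mm and grips with 20 to 120 N. Pads are 22 mm wide; open, the fingers measure 114 mm over their backs; the gripper's body (76 mm by 85 mm) begins 54 mm behind the grasp point. The pads swing forward as they close: fully open they stand 13 mm farther back than shut.
Start: joints at [1.101, 0.527, 1.433, -0, 1.181, -0.178], TCP at [0.179, 0.599, 0.245] pointing down, gripper open.
Joint ranges: [-3.08, 3.08], [-0.75, 2.2], [0.22, 2.44], [-1.43, 4.57], [0, 2.65], [-2.85, 2.85]. Speed limits (rad/s): [2.79, 2.79, 3.14, 3.14, 3.14, 3.14].

INTERFACE

Orientations are given as a unit quaternion [x, y, z, w].
In Python, from rig import robot, effector, status, vision, close_job gives the robot as it stands. The module is installed in compiled form; this text tells all that it offers. Calls block until the motion is done:
- robot.goto(position, orientation): joint-space move of the TCP to a pose.
- robot.line_to(position, v=0.15, rotation=None): straight line of the TCP; rotation=None keeps the orientation; v is the mean speed in m/s.
- robot.move_j(angles): joint-space move.
- effector.grip(opening, newtons=None): finger opening in m; newtons is the grip in N (None keeps the last); returns when the fingers have stopped.
- robot.pause(seconds).
- robot.inverse_kinematics(position, orientation): joint angles nearest the present ones, or None.
- status.state(): the state.
- vision.camera(name): name is "side" or "top" or "wrist"; returns the picture (384x512x3 uint8, red, green, blue); there is no depth.
- vision.camera_info(name): a dict with "mtx" (3x3 intrinsics, pixels), "rvec" (rotation vector, rad) and "tvec" (3), from world to camera coordinates, as OpenCV has them. Camera axes: x right, y down, z forward; pixel columns grow to the right and rows downward; lengths in m; the calibration is good to about 2 mm. The wrist camera is an equidistant fisheye: a pixel r from the principal point sees the ray r / f radians off the axis. A picture is of the moment at which its call begins: read the wrist's pose just before it. camera_info takes no time and is no camera call; for the wrist camera it gives the pose at the moment of the call.
A pose or a line that the arm cannot do raises robot.MotionError and nothing moves.
- close_job(): hands the job in, once; it reports no verdict.
Trained networks look in the newest picture that a camera, given by its name, has taken for a name from the list of things; names that differ only in an ending like _2 or _b are one class to them, and where a whole thing is asked for, a point or a joint stands for the part that bears it (a point fixed in the world has none). Each returns a list of dicts, best first, with "confidence" (0 to 1); they miss things now and then, are a little off and sometimes report something else, mostly with a low value. They report only what shows in the picture. A call takes as long as a camera call. They do not tell look-alikes from the thing itself.
- vision.recognise(camera, name): "at" ([row, column] in pixels, amid what is visible of it).
The state is a dict: "clock": time; "qpos": joint angles; "joint_velocities": joint speeds; "joint_efforts": joint torques, N m; "position": TCP position; "ee_rot": TCP orientation; "contact_force": force on the tool from outside, world axes, zero at the start; "torque": the same for the moment, N m; "finger_gap": finger opening in m.
Only numpy, scipy, OpenCV 4.12 (cv2) and the standard library are available. Lean on these libraries where they do the work, as an engineer would, in place of code of your own. Each camera call takes 0.05 s, during which the arm holds its last target.

## Working session

There is one attempt and no reset: what is moved stays moved. The work goes in short steps, each a Python script; the robot and the scene stay as the last script left them, time stands still between calls to the robot, and variables do not carry over. Pictures are saved under pics/ and viewed, and the job is handed in when it is done.

```bash
mkdir -p pics; ls; python3 - <<'E'
from rig import robot, effector, status, vision
import cv2,numpy as np
for n in ["side","top","wrist"]:
    im=vision.camera(n); cv2.imwrite(f"pics/{n}0.png",im[:,:,::-1])
    ci=vision.camera_info(n); print(n,[np.round(ci[k],4).tolist() for k in("mtx","rvec","tvec")])
    for t in ["gel_cassette","drying_rack","casting_stand","lever_grip","catch_tab","cassette_seat","rest_top"]:
        try: print(t,[(np.round(d["at"]).tolist(),round(d["confidence"],2)) for d in vision.recognise(n,t)])
        except Exception as e: print(t,e)
s=status.state();print(s)
E
```

```text
pics
side [[[414.6399, 0.0, 255.8801], [0.0, 414.6399, 189.5535], [0.0, 0.0, 1.0]], [2.1864, -0.3909, 0.1767], [-0.4834, 0.2284, 1.2134]]
gel_cassette [([176.0, 240.0], 0.94), ([217.0, 233.0], 0.72), ([229.0, 332.0], 0.68), ([164.0, 195.0], 0.58)]
drying_rack [([195.0, 238.0], 0.66), ([254.0, 276.0], 0.53), ([246.0, 290.0], 0.26)]
casting_stand [([257.0, 276.0], 0.83)]
lever_grip [([241.0, 308.0], 0.58)]
catch_tab [([245.0, 292.0], 0.45)]
cassette_seat []
rest_top [([254.0, 274.0], 0.59)]
top [[[402.6846, 0.0, 259.2754], [0.0, 402.6846, 193.9768], [0.0, 0.0, 1.0]], [2.1303, -2.1505, 0.1731], [-0.0038, 0.5677, 1.1461]]
gel_cassette [([250.0, 147.0], 0.98), ([207.0, 196.0], 0.63), ([261.0, 198.0], 0.42), ([207.0, 319.0], 0.24)]
drying_rack [([214.0, 198.0], 0.79)]
casting_stand [([207.0, 316.0], 0.81)]
lever_grip [([209.0, 320.0], 0.74), ([197.0, 340.0], 0.7), ([214.0, 195.0], 0.17)]
catch_tab [([211.0, 353.0], 0.49)]
cassette_seat [([208.0, 318.0], 0.85), ([151.0, 301.0], 0.74)]
rest_top [([208.0, 315.0], 0.86), ([180.0, 382.0], 0.72), ([209.0, 190.0], 0.46), ([198.0, 339.0], 0.29), (
[... 372 characters left out ...]
ck': 1.2, 'qpos': array([ 1.10153955e+00,  5.27504385e-01,  1.43266737e+00, -1.33328299e-05,
        1.18140524e+00, -1.78495876e-01]), 'joint_velocities': array([-1.42755207e-03,  2.32547460e-03,  1.27590991e-04,  5.13946838e-04,
       -1.18023754e-05,  4.20303937e-04]), 'joint_efforts': array([ 8.77089278e-04, -4.42335427e+01, -1.78421849e+01, -9.70306110e-05,
        6.76618001e-04, -1.01454137e-05]), 'position': array([0.17914505, 0.59876765, 0.24531811]), 'ee_rot': array([8.02083667e-01, 5.97211680e-01, 9.75693025e-06, 2.03547914e-06]), 'contact_force': array([1.30795449, 1.06027031, 0.14801888]), 'torque': array([0.03102804, 0.00908372, 0.00263739]), 'finger_gap': 0.08512841998510481}
```

```bash
python3 - <<'E'
import cv2
for n in ["side","top","wrist"]:
    im=cv2.imread(f"pics/{n}0.png"); cv2.imwrite(f"pics/{n}0b.png",cv2.resize(im,(800,600),interpolation=cv2.INTER_CUBIC))
im=cv2.imread("pics/top0.png")[150:300,90:290];cv2.imwrite("pics/topc1.png",cv2.resize(im,None,fx=4,fy=4,interpolation=cv2.INTER_CUBIC))
im=cv2.imread("pics/top0.png")[130:280,240:440];cv2.imwrite("pics/topc2.png",cv2.resize(im,None,fx=4,fy=4,interpolation=cv2.INTER_CUBIC))
E
```

```text
(no output)
```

View pics/side0b.png

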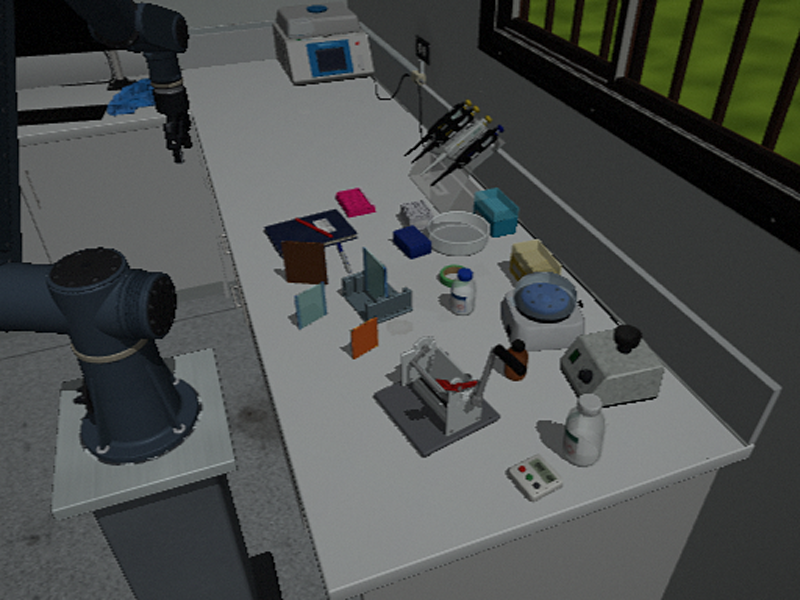

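View pics/topc1.png

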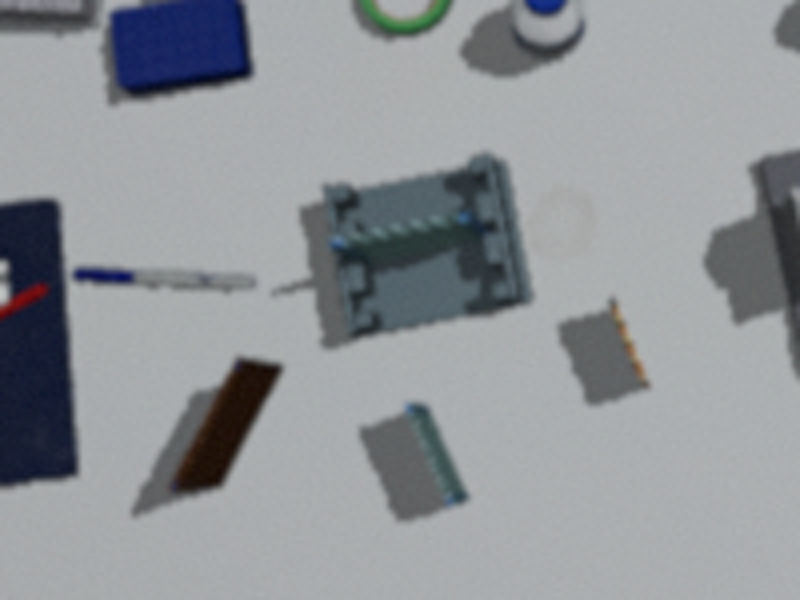

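View pics/topc2.png

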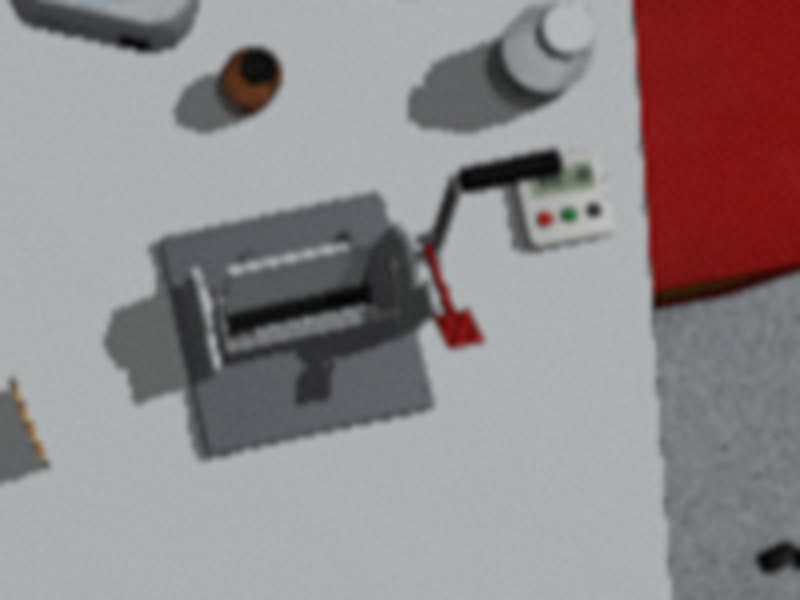

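View pics/top0b.png

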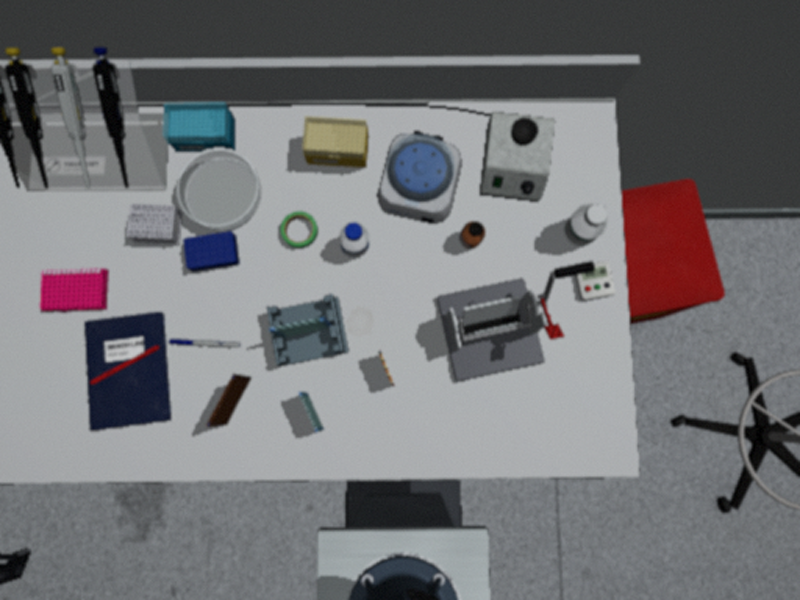

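In the top view there are four cassette-like things:
- a greenish slab in the rack at (207,190)
- a small greenish plate standing loose at (263,198)
- a brown one at (250,147)
- an orange one at (240,248)

The target is the one in the rack: it is the larger greenish one and it stands in the middle slot. In the stand crop, the lever grip is at about (172,367) and the catch tab at (211,355), both in full-image row, column.

```bash
cat > h.py <<'E'
import numpy as np, cv2
from scipy.spatial.transform import Rotation as R
from scipy.optimize import least_squares
def cam(ci): 
    Rm=cv2.Rodrigues(np.array(ci["rvec"],float))[0]; t=np.array(ci["tvec"],float).ravel(); return np.array(ci["mtx"],float),Rm,t
def proj(ci,P,fish):
    K,Rm,t=cam(ci); P=np.atleast_2d(P)@Rm.T+t
    if fish:
        rho=np.hypot(P[:,0],P[:,1]); th=np.arctan2(rho,P[:,2]); n=P[:,:2]/np.maximum(rho,1e-9)[:,None]*th[:,None]
    else: n=P[:,:2]/P[:,2:]
    return n*[K[0,0],K[1,1]]+[K[0,2],K[1,2]]   # (col,row)
def unproj(ci,uv,z,fish):
    K,Rm,t=cam(ci); uv=np.atleast_2d(uv).astype(float); n=(uv-[K[0,2],K[1,2]])/[K[0,0],K[1,1]]
    if fish:
        th=np.hypot(n[:,0],n[:,1]); d=np.c_[n/np.maximum(th,1e-9)[:,None]*np.sin(th)[:,None],np.cos(th)]
    else: d=np.c_[n,np.ones(len(n))]
    d=d@Rm; o=-Rm.T@t; s=(np.broadcast_to(z,len(d))-o[2])/d[:,2]; return o+d*s[:,None]
def Rz(a): return R.from_euler('z',a)
def downq(yaw,tilt=0):
    "tool x along frame x rotated by yaw, tool z down; tilt about frame y"
    return (Rz(yaw)*R.from_euler('y',tilt)*R.from_euler('x',np.pi)).as_quat()
E
python3 - <<'E'
from h import *
from rig import robot,vision,status
ci=vision.camera_info("top")
print("cass top",unproj(ci,[[174.5,210.7],[206.3,204.3]],.123,0).round(4))
c=lambda x,y:[240+x/4,130+y/4]
print("stand base corners",unproj(ci,[c(160,240),c(380,195),c(433,405),c(205,457)],.01,0).round(4))
print("grip",unproj(ci,[c(460,180),c(560,162)],.201,0).round(4)," tab",unproj(ci,[c(458,330)],.161,0).round(4))
w=vision.camera_info("wrist"); K,Rm,t=cam(w); s=status.state(); Rt=R.from_quat(s["ee_rot"]).as_matrix()
print("cam in tool",Rt.T@(-Rm.T@t-s["position"]),"\n",(Rm@Rt).round(3))
E
```

```text
cass top [[0.5109 0.2241 0.123 ]
 [0.5278 0.1371 0.123 ]]
stand base corners [[ 0.5849 -0.0726  0.01  ]
 [ 0.6184 -0.2419  0.01  ]
 [ 0.4574 -0.2754  0.01  ]
 [ 0.4203 -0.1033  0.01  ]]
grip [[ 0.5902 -0.2566  0.201 ]
 [ 0.6015 -0.3219  0.201 ]]  tab [[ 0.4971 -0.2603  0.161 ]]
cam in tool [-0.0010725  -0.06981591 -0.1287877 ] 
 [[ 1.     0.    -0.   ]
 [-0.     0.96  -0.278]
 [-0.     0.278  0.96 ]]
```

```bash
python3 - <<'E'
from h import *
from rig import robot,vision,status
for n,p in {"rack":([.519,.181,.30]),"stand":([.52,-.17,.36])}.items():
  for k in (0,np.pi):
    q=robot.inverse_kinematics(p,downq(.195+k)); print(n,k,None if q is None else np.round(q,2))
def snap(n,p):
    robot.goto(p,downq(.195))
    ci=vision.camera_info("wrist"); im=vision.camera("wrist"); np.save(f"pics/{n}.npy",im); np.savez(f"pics/{n}_ci.npz",**ci)
    cv2.imwrite(f"pics/{n}.png",cv2.resize(im[:,:,::-1],(800,600),interpolation=cv2.INTER_CUBIC))
try:
    snap("stand1",[.52,-.17,.36]); snap("rack1",[.519,.181,.30])
except Exception as e: print(repr(e))
print(status.state()["clock"],status.state()["contact_force"])
E
```

```text
rack 0 [ 0.13  0.36  1.56 -0.    1.22 -0.06]
rack 3.141592653589793 None
stand 0 [-0.52  0.3   1.47 -0.    1.36 -0.72]
stand 3.141592653589793 [-0.52  0.3   1.47  0.    1.36  2.43]
5.6083 [-0.08357552  1.41583448  0.27491307]
```

View pics/stand1.png

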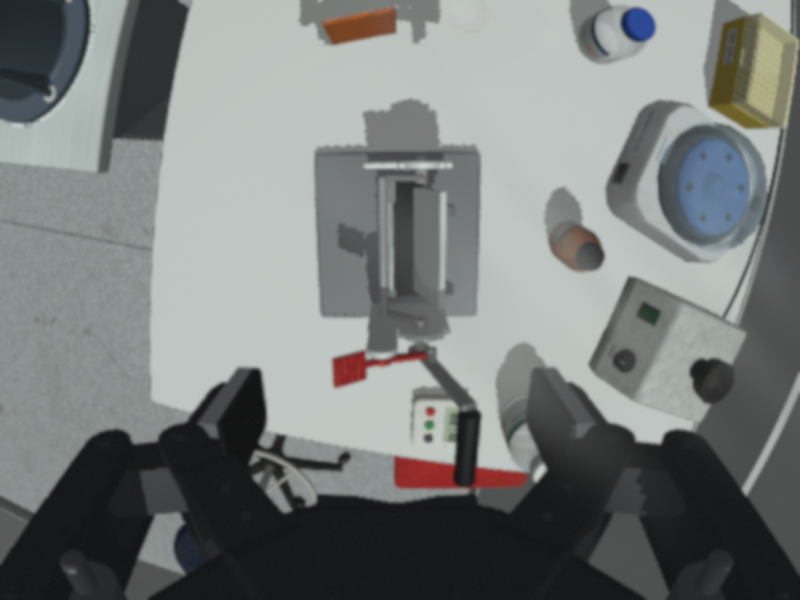

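View pics/rack1.png

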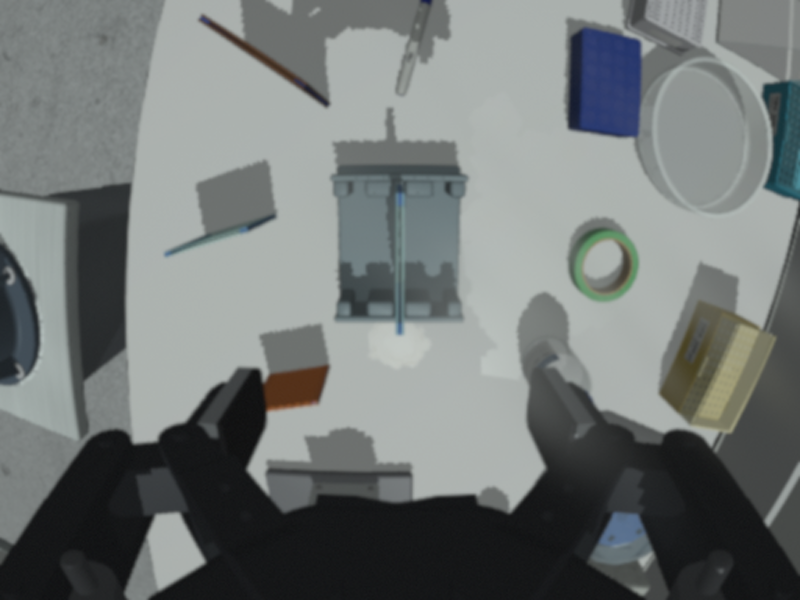

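The rack image shows the cassette in the middle slot, edge-on along column 400 from row 190 to 330 at 800x600 scale. The stand is fully visible: base (315-480, 150-317), tab (350,370), grip (467,447). I'll zoom in to get the points precisely.

```bash
python3 - <<'E'
import numpy as np,cv2
a=np.load("pics/rack1.npy")[:,:,::-1][100:220,205:305]; cv2.imwrite("pics/rack1c.png",cv2.resize(a,None,fx=5,fy=5,interpolation=cv2.INTER_CUBIC))
a=np.load("pics/stand1.npy")[:,:,::-1][90:210,195:315]; cv2.imwrite("pics/stand1c.png",cv2.resize(a,None,fx=5,fy=5,interpolation=cv2.INTER_CUBIC))
a=np.load("pics/stand1.npy")[:,:,::-1][210:320,205:315]; cv2.imwrite("pics/stand1d.png",cv2.resize(a,None,fx=5,fy=5,interpolation=cv2.INTER_CUBIC))
E
```

```text
(no output)
```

View pics/rack1c.png

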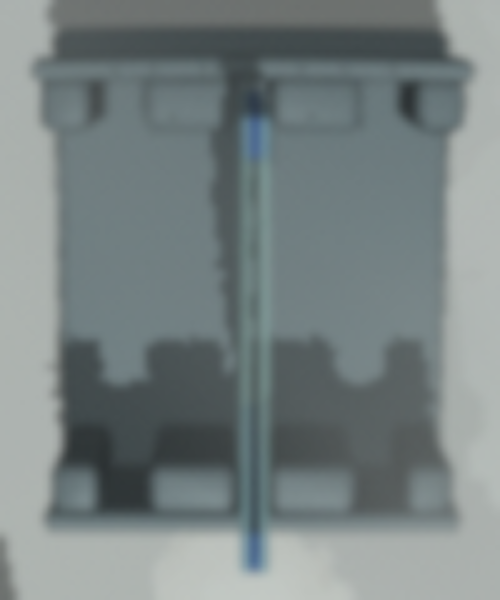

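View pics/stand1c.png

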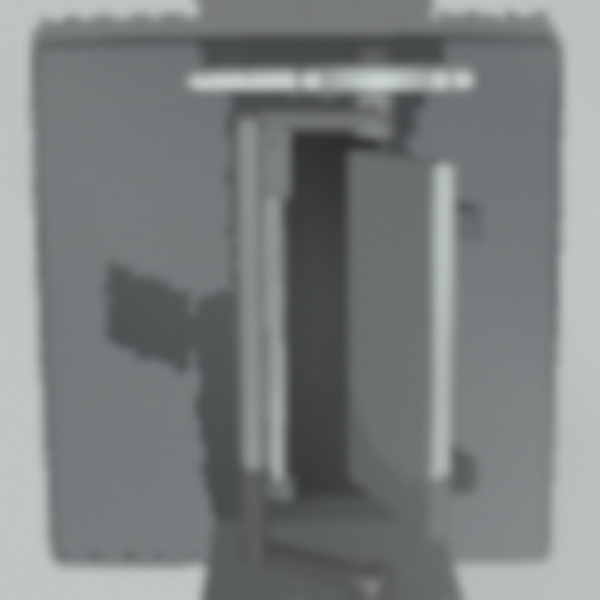

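View pics/stand1d.png

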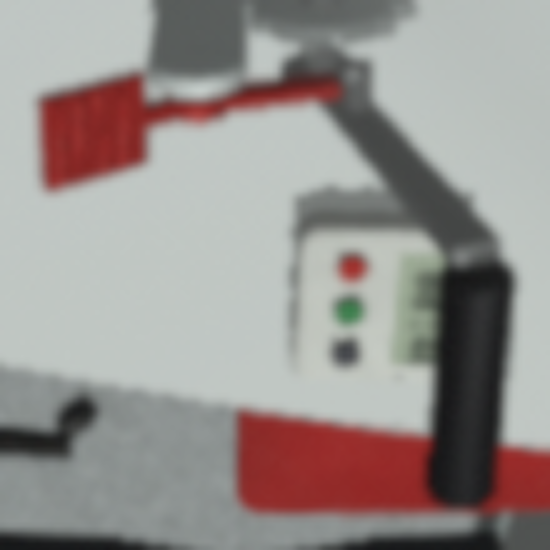

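```bash
cat >> h.py <<'E'
def load(n): 
    z=np.load(f"pics/{n}_ci.npz"); return {k:z[k] for k in z.files}
def crop(pts,x0,y0,f): return (np.array(pts,float)+.5)/f-.5+[x0,y0]
E
python3 - <<'E'
from h import *
ci=load("rack1")
a=unproj(ci,crop([[254.5,117],[255,572]],205,100,5),.123,1); print("cass ends",a.round(4),a.mean(0).round(4),np.linalg.norm(a[0]-a[1]),"yaw",np.arctan2(-(a[0]-a[1])[0],(a[0]-a[1])[1]))
b=unproj(ci,crop([[38,66],[470,66],[50,524],[456,524]],205,100,5),.053,1); print("rack top",b.round(4),b.mean(0),np.linalg.norm(b[0]-b[1]),np.linalg.norm(b[0]-b[2]))
d=b[0]-b[2]+b[1]-b[3]; print("yaw",np.arctan2(-d[0],d[1])); d=b[1]-b[0]+b[3]-b[2]; print(np.arctan2(d[1],d[0]))
ci=load("stand1")
c=unproj(ci,crop([[38,38],[562,40],[56,562],[550,562]],195,90,5),[.012]*4,1); print("stand",c.round(4),c.mean(0),[np.linalg.norm(c[i]-c[j]) for i,j in((0,1),(0,2),(2,3),(1,3))])
d=c[0]-c[2]+c[1]-c[3]; print("yaw",np.arctan2(-d[0],d[1])); d=c[1]-c[0]+c[3]-c[2]; print(np.arctan2(d[1],d[0]))
g=unproj(ci,crop([[475,275],[460,495]],205,210,5),.201,1); print("grip",g.round(4),g.mean(0),np.linalg.norm(g[0]-g[1]))
t=unproj(ci,crop([[40,98],[48,188],[142,78],[146,160]],205,210,5),[.163,.163,.145,.145],1); print("tab",t.round(4),t[:2].mean(0))
r=unproj(ci,crop([[445,165],[438,475]],195,90,5),.101,1); print("rest top",r.round(4),np.linalg.norm(r[0]-r[1]))
E
```

```text
cass ends [[0.5125 0.2298 0.123 ]
 [0.5318 0.1326 0.123 ]] [0.5221 0.1812 0.123 ] 0.09907497954185768 yaw 0.19673677495100805
rack top [[0.4577 0.2283 0.053 ]
 [0.5646 0.2494 0.053 ]
 [0.4808 0.1089 0.053 ]
 [0.5882 0.1299 0.053 ]] [0.52283101 0.17913278 0.053     ] 0.10888764361389681 0.12159603281907795
yaw 0.19314721136034402
0.1942476304131014
stand [[ 0.4243 -0.1043  0.012 ]
 [ 0.5883 -0.0722  0.012 ]
 [ 0.4588 -0.2764  0.012 ]
 [ 0.6244 -0.2435  0.012 ]] [ 0.52394228 -0.17409531  0.012     ] [np.float64(0.16714362251597545), np.float64(0.17554267493847817), np.float64(0.16886014242927336), np.float64(0.17507678492054324)]
yaw 0.20275062264241636
0.19442209957803233
grip [[ 0.5915 -0.2605  0.201 ]
 [ 0.6051 -0.3235  0.201 ]] [ 0.59830664 -0.29198505  0.201     ] 0.06443607098336951
tab [[ 0.4871 -0.2536  0.163 ]
 [ 0.4925 -0.2775  0.163 ]
 [ 0.5105 -0.2512  0.145 ]
 [ 0.5155 -0.2738  0.145 ]] [ 0.48980597 -0.26552234  0.163     ]
rest top [[ 0.5499 -0.1165  0.101 ]
 [ 0.5661 -0.1986  0.101 ]] 0.08370309930211141
```

```bash
cat >> h.py <<'E'
YAW=.197; S0=np.array([.524,-.1741,0])
def toS(p): return (np.atleast_2d(p)-S0)@Rz(YAW).as_matrix()
def toW(p): return Rz(YAW).apply(p)+S0
E
python3 - <<'E'
from h import *
ci=load("stand1")
r=unproj(ci,crop([[434,165],[428,540]],195,90,5),.101,1);print("rest front edge",toS(r).round(4))
ch=unproj(ci,crop([[190,80],[472,80]],195,90,5),.115,1);print("cheek+y",toS(ch).round(4))
g=unproj(ci,crop([[475,262],[464,505]],205,210,5),.201,1);print("grip",toS(g).round(4))
t=unproj(ci,crop([[40,98],[48,188]],205,210,5),.163,1);print("tab",toS(t).round(4))
gk=unproj(ci,crop([[290,300],[348,300]],195,90,5),.034,1);print("gasket x",toS(gk).round(4))
# top cam
ci={"mtx":0}
from rig import vision
ci=vision.camera_info("top")
c=lambda x,y:crop([[x,y]],240,130,4)[0]
print("top: rest edge",toS(unproj(ci,[c(232,275),c(352,248)],.101,0)).round(4))
print("top grip",toS(unproj(ci,[c(462,182),c(558,162)],.201,0)).round(4),"tab",toS(unproj(ci,[c(452,347),c(483,340)],.163,0)).round(4))
print("top base",toS(unproj(ci,[c(160,240),c(380,195),c(433,405),c(205,457)],.012,0)).mean(0))
E
```

```text
rest front edge [[ 0.0338  0.0514  0.101 ]
 [ 0.0342 -0.0508  0.101 ]]
cheek+y [[-0.0284  0.0736  0.115 ]
 [ 0.0419  0.0739  0.115 ]]
grip [[ 0.0491 -0.0945  0.201 ]
 [ 0.0515 -0.1657  0.201 ]]
tab [[-0.0518 -0.0707  0.163 ]
 [-0.0511 -0.0952  0.163 ]]
gasket x [[-0.0038  0.0053  0.034 ]
 [ 0.0141  0.0053  0.034 ]]
top: rest edge [[ 0.032   0.0522  0.101 ]
 [ 0.0335 -0.0349  0.101 ]]
top grip [[ 0.0484 -0.0941  0.201 ]
 [ 0.0485 -0.1582  0.201 ]] tab [[-0.0523 -0.0715  0.163 ]
 [-0.052  -0.0926  0.163 ]]
top base [-0.00234453  0.00271931  0.012     ]
```

```bash
python3 - <<'E'
from h import *
from rig import robot,vision,status,effector
effector.grip(.045)
robot.line_to([.522,.181,.15],v=.2,rotation=downq(.195))
robot.line_to([.522,.181,.107],v=.1)
ci=vision.camera_info("wrist"); im=vision.camera("wrist"); cv2.imwrite("pics/g1.png",cv2.resize(im[:,:,::-1],(800,600)))
effector.grip(0.0,35)
s=status.state(); print(s["clock"],s["finger_gap"],s["contact_force"].round(2),s["position"])
E
```

```text
8.05 0.0053985920606871235 [-0.66 -0.46  4.24] [0.52231633 0.18106295 0.10758359]
```

View pics/g1.png

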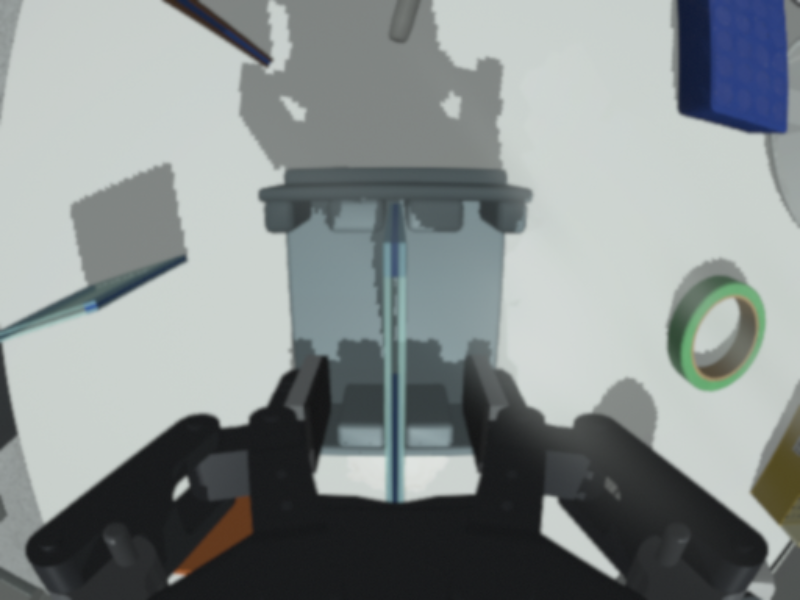

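```bash
python3 - <<'E'
from h import *
from rig import robot,vision,status,effector
robot.line_to([.522,.181,.17],v=.08)
robot.line_to([.522,.181,.30],v=.2)
s=status.state(); print(s["clock"],s["finger_gap"],s["contact_force"].round(2),s["position"],s["ee_rot"])
ci=vision.camera_info("wrist"); im=vision.camera("wrist"); np.save("pics/l1.npy",im); np.savez("pics/l1_ci.npz",**ci)
a=im[:,:,::-1][110:230,190:310]; cv2.imwrite("pics/l1c.png",cv2.resize(a,None,fx=5,fy=5,interpolation=cv2.INTER_CUBIC))
cv2.imwrite("pics/side1.png",cv2.resize(vision.camera("side")[80:260,130:370,::-1],None,fx=3,fy=3,interpolation=cv2.INTER_CUBIC))
E
```

```text
9.7917 0.005518582266476489 [-0.64 -0.64 -0.58] [0.52101937 0.18085067 0.29868606] [ 9.95252089e-01  9.73204245e-02 -1.41814998e-03  4.80037024e-05]
```

View pics/l1c.png

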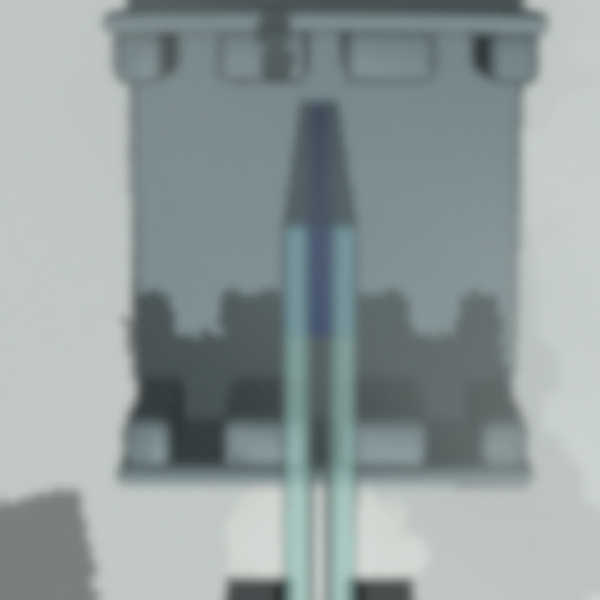

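View pics/side1.png

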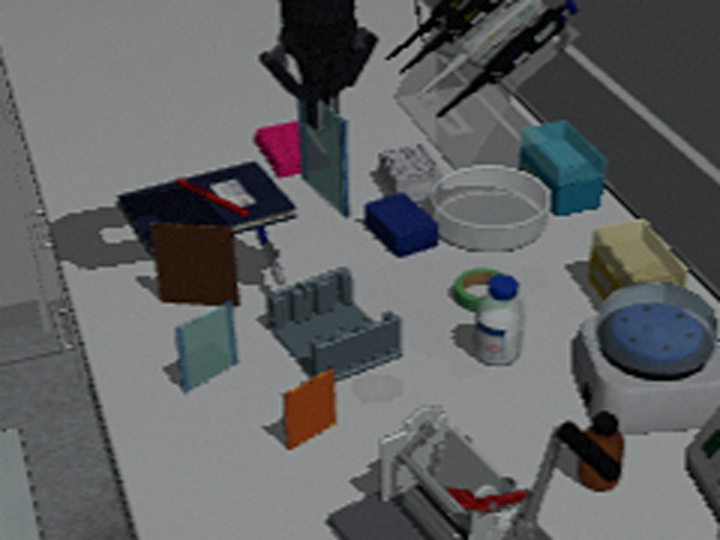

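```bash
python3 - <<'E'
from h import *
ci=load("l1"); p=np.array([.52101937,.18085067,.29868606]); Q=R.from_quat([9.95252089e-01,9.73204245e-02,-1.41814998e-03,4.8e-05])
obs=crop([[283,226],[356,226],[304,101],[337,101]],190,110,5)
def pts(v):
    x,y,z,rx,ry=v; C=np.array([[-.003,-.05,-.115],[.003,-.05,-.115],[-.003,-.05,0],[.003,-.05,0]])
    T=R.from_euler('xy',[rx,ry]).apply(C-[0,0,-.115])+[x,y,z]; return Q.apply(T)+p
f=lambda v:(proj(ci,pts(v),1)-obs).ravel()
f2=lambda v:f([v[0],v[1],v[2],0,v[3]])
r=least_squares(f2,[0,0,-.015,0],x_scale=[.01,.01,.01,.1]);print(r.x.round(4),r.fun.round(2))
f3=lambda v:f([v[0],v[1],-.0156,v[2],v[3]])
r=least_squares(f3,[0,0,0,0],x_scale=[.01,.01,.1,.1]);print(r.x.round(4),r.fun.round(2))
E
```

```text
[ 0.0003  0.0008 -0.0112  0.0016] [-0.19 -0.1   0.19 -0.1  -0.54  0.2   0.54  0.2 ]
[ 0.0003  0.0001 -0.0016  0.0016] [-0.48 -0.01  0.48 -0.   -0.62  0.01  0.62  0.02]
```

```bash
cat >> h.py <<'E'
SEAT=np.array([.0105,.0003,.035]); U=np.array([np.sin(.3),0,np.cos(.3)]); N=np.array([np.cos(.3),0,-np.sin(.3)])
L=.0994
def plc(up,off): return toW(SEAT+U*(L+up)-N*off)
QP=downq(YAW,.3)
E
python3 - <<'E'
from h import *
from rig import robot,vision,status,effector
for a in [(.16,.007),(.002,.007),(0,0)]:
    print(plc(*a).round(4),robot.inverse_kinematics(plc(*a),QP))
robot.goto(plc(.17,.007),QP)
s=status.state(); print(s["clock"],s["finger_gap"],s["contact_force"].round(2),s["position"]-plc(.17,.007))
robot.line_to(plc(.10,.007),v=.1)
robot.pause(.2)
s=status.state(); print(s["clock"],s["finger_gap"],s["contact_force"].round(2),s["position"]-plc(.10,.007),(R.from_quat(s["ee_rot"])*R.from_quat(QP).inv()).as_rotvec())
ci=vision.camera_info("wrist"); im=vision.camera("wrist"); np.save("pics/p1.npy",im); np.savez("pics/p1_ci.npz",**ci)
cv2.imwrite("pics/p1.png",cv2.resize(im[:,:,::-1],(800,600)))
im=vision.camera("side");cv2.imwrite("pics/side2.png",cv2.resize(im[160:310,220:380,::-1],None,fx=4,fy=4,interpolation=cv2.INTER_CUBIC))
E
```

```text
[ 0.6029 -0.1581  0.2849] [-0.36345852  0.60800971  1.19693308 -0.15778234  1.59262649 -0.54356756]
[ 0.5571 -0.1672  0.1339] [-0.40169844  0.71647284  1.4476746  -0.17747573  1.23261076 -0.51817123]
[ 0.563 -0.166  0.13 ] [-0.39643253  0.72793665  1.43438655 -0.17592927  1.2351745  -0.51395437]
11.2083 0.005425257566819344 [-0.75  0.71 -0.48] [-1.23297520e-04  1.59266382e-03  8.87543561e-05]
12.2583 0.005287587656944166 [-0.7  -0.28 -0.99] [ 0.00056581 -0.00012227  0.00073759] [-0.00063554 -0.00163595  0.00010322]
```

View pics/p1.png

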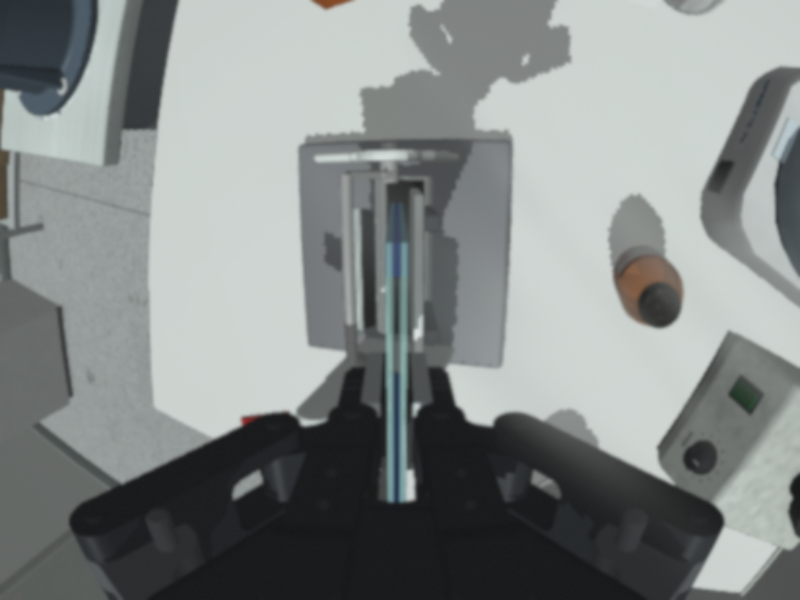

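View pics/side2.png

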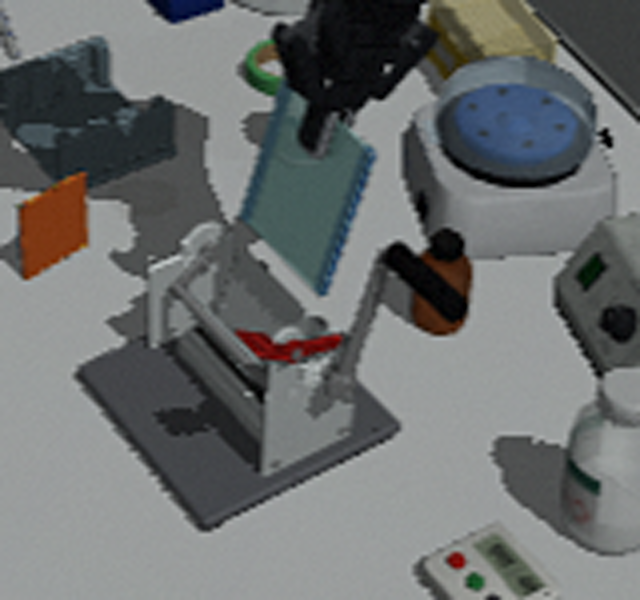

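```bash
python3 - <<'E'
from h import *
ci=load("p1"); im=np.load("pics/p1.npy")
def pr(P): return (proj(ci,toW(np.array(P,float)),1)-[185,75]+.5)*5
big=cv2.resize(im[75:235,185:320,::-1],None,fx=5,fy=5,interpolation=cv2.INTER_CUBIC)[:600]
raw=big.copy()
seat=lambda u,n,y:SEAT+[0,y,0]+U*u+N*n
def ln(a,b,c): cv2.line(big,tuple(pr(a)[0].astype(int)),tuple(pr(b)[0].astype(int)),c,1)
ln([.034,.052,.101],[.034,-.03,.101],(0,0,255))   # rest top
ln(seat(0,3,.05)if 0 else seat(0,.003,.052),seat(0,.003,-.03),(0,255,0)) # rest foot
ln(seat(0,-.003,.05),seat(0,-.003,-.03),(255,0,0)) # front foot
ln(seat(.04,-.022,.04),seat(.04,-.022,-.03),(0,255,255)) # bar
cv2.imwrite("pics/p1c.png",np.hstack([raw,big])[:600,:1350][:, :]); print(big.shape)
cv2.imwrite("pics/p1d.png",cv2.resize(np.hstack([raw[100:,100:475],big[100:,100:475]]),None,fx=1,fy=1))
E
```

```text
(600, 675, 3)
```

View pics/p1d.png

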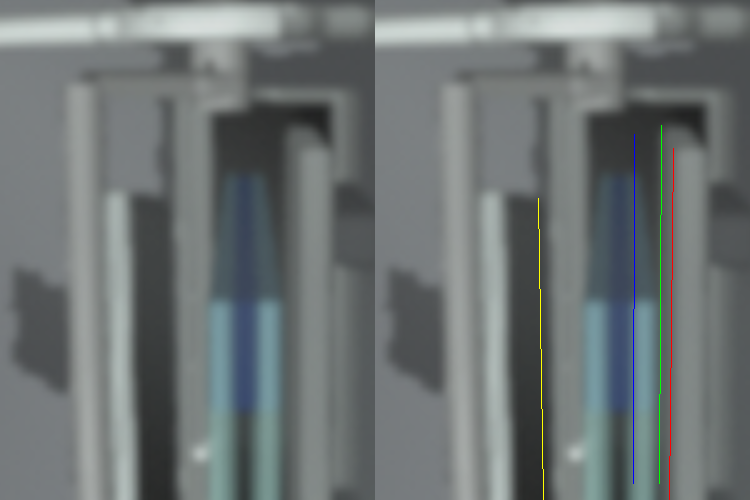

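```bash
cat >> h.py <<'E'
def meas(st,n=1): return st.state()["contact_force"]
E
python3 - <<'E'
from h import *
from rig import robot,vision,status,effector
def F():
    f=np.mean([status.state()["contact_force"] for _ in range(3)],0); f=Rz(-YAW).apply(f); return np.array([f@U,f@N,f[1]])
def rep(t): s=status.state(); print(t,round(s["clock"],2),F().round(2),((toS(s["position"])[0]-SEAT)@U-L).round(4),((toS(s["position"])[0]-SEAT)@N).round(4))
robot.line_to(plc(.03,.006),v=.1); rep("a")
robot.line_to(plc(.010,.006),v=.05); robot.pause(.2); rep("b"); f0=F()
off=.006
for off in np.arange(.004,-.0035,-.001):
    robot.line_to(plc(.008,off),v=.02); robot.pause(.08); rep(f"off {off:.4f}")
    if F()[1]-f0[1]<-1.5: break
print("lean",off)
np.save("pics/off.npy",[off,*f0])
E
```

```text
a 13.21 [-0.58  0.37  0.4 ] 0.0306 -0.0056
b 13.96 [-1.56 -0.06  0.09] 0.0103 -0.0058
off 0.0040 14.33 [-2.89 -0.28  1.33] 0.008 -0.004
off 0.0030 14.67 [-0.8   0.73  0.25] 0.008 -0.003
off 0.0020 15.0 [-1.12 -0.35 -0.03] 0.008 -0.002
off 0.0010 15.33 [-1.93 -0.42 -0.33] 0.008 -0.001
off 0.0000 15.67 [-0.4  -0.31  0.3 ] 0.008 -0.0001
off -0.0010 16.0 [ 0.38 -3.84 -0.45] 0.0079 0.0003
lean -0.001
```

```bash
python3 - <<'E'
from h import *
from rig import robot,vision,status,effector
def F():
    f=np.mean([status.state()["contact_force"] for _ in range(3)],0); f=Rz(-YAW).apply(f); return np.array([f@U,f@N,f[1]])
def rep(t): s=status.state(); print(t,round(s["clock"],2),F().round(2),((toS(s["position"])[0]-SEAT)@U-L).round(4),((toS(s["position"])[0]-SEAT)@N).round(4))
for up in np.arange(.006,-.005,-.001):
    robot.line_to(plc(up,.0),v=.02); robot.pause(.06); rep(f"up {up:.4f}")
    if F()[0]>2.5: break
np.save("pics/up.npy",up)
ci=vision.camera_info("wrist"); im=vision.camera("wrist"); np.save("pics/p2.npy",im); np.savez("pics/p2_ci.npz",**ci)
cv2.imwrite("pics/p2.png",cv2.resize(im[:,:,::-1],(800,600)))
im=vision.camera("side");cv2.imwrite("pics/side3.png",cv2.resize(im[160:310,220:380,::-1],None,fx=4,fy=4,interpolation=cv2.INTER_CUBIC))
E
```

```text
up 0.0060 16.32 [-1.97 -1.01  0.35] 0.0057 0.0
up 0.0050 16.62 [-1.34 -1.79 -0.51] 0.0049 0.0
up 0.0040 16.93 [-0.8  -1.49 -0.76] 0.0039 0.0
up 0.0030 17.24 [-1.26 -1.54  0.56] 0.003 0.0
up 0.0020 17.55 [-0.73 -1.51 -0.93] 0.0019 0.0
up 0.0010 17.86 [ 0.29 -0.42 -0.17] 0.0009 0.0
up 0.0000 18.17 [ 0.22 -1.35 -0.71] -0.0 0.0
up -0.0010 18.48 [ 3.41 -2.65  0.93] -0.0001 0.0001
```

View pics/p2.png

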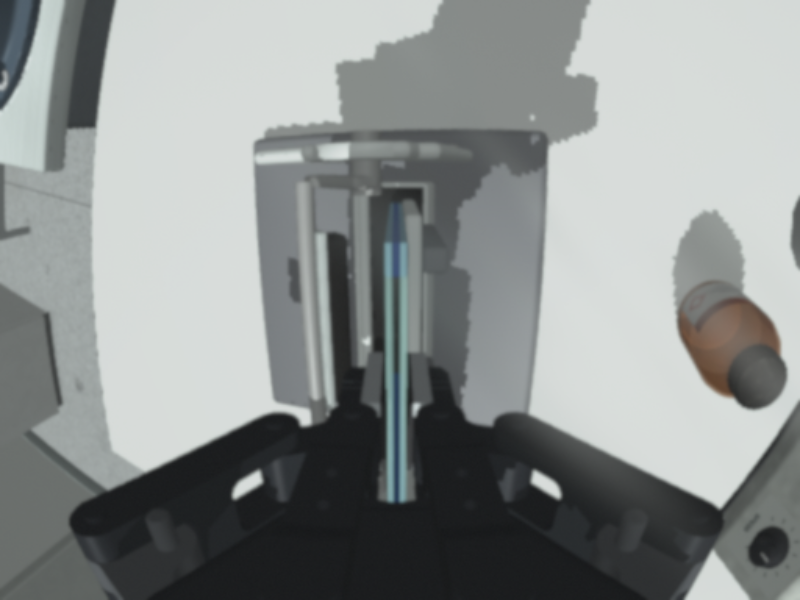

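View pics/side3.png

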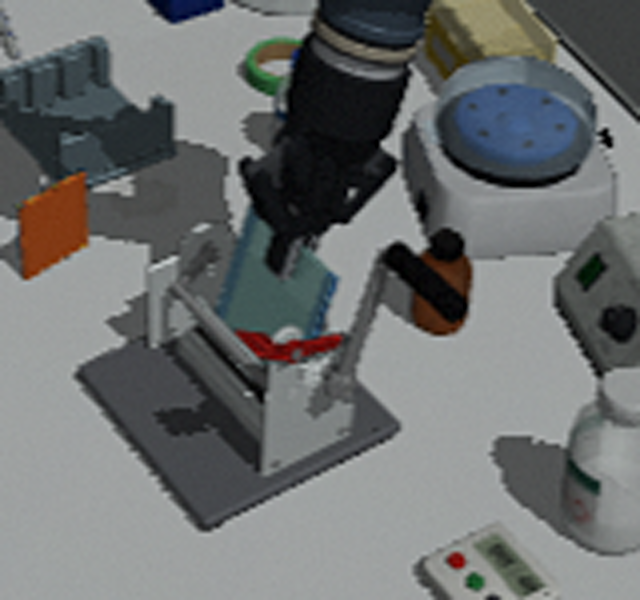

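The foot met the gasket exactly where predicted (3.4 N), with the slab lying on the rest. Next I release it.

```bash
python3 - <<'E'
from h import *
from rig import robot,vision,status,effector
robot.line_to(plc(-.0004,0),v=.02)
effector.grip(.022,20)
robot.line_to(plc(.06,0),v=.12)
robot.line_to(plc(.16,0),v=.25)
s=status.state(); print(s["clock"],s["finger_gap"])
ci=vision.camera_info("wrist"); im=vision.camera("wrist"); np.save("pics/p3.npy",im); np.savez("pics/p3_ci.npz",**ci)
cv2.imwrite("pics/p3.png",cv2.resize(im[:,:,::-1],(800,600)))
im=vision.camera("side");cv2.imwrite("pics/side4.png",cv2.resize(im[160:310,220:380,::-1],None,fx=4,fy=4,interpolation=cv2.INTER_CUBIC))
E
```

```text
20.3333 0.021841826114087578
```

View pics/p3.png

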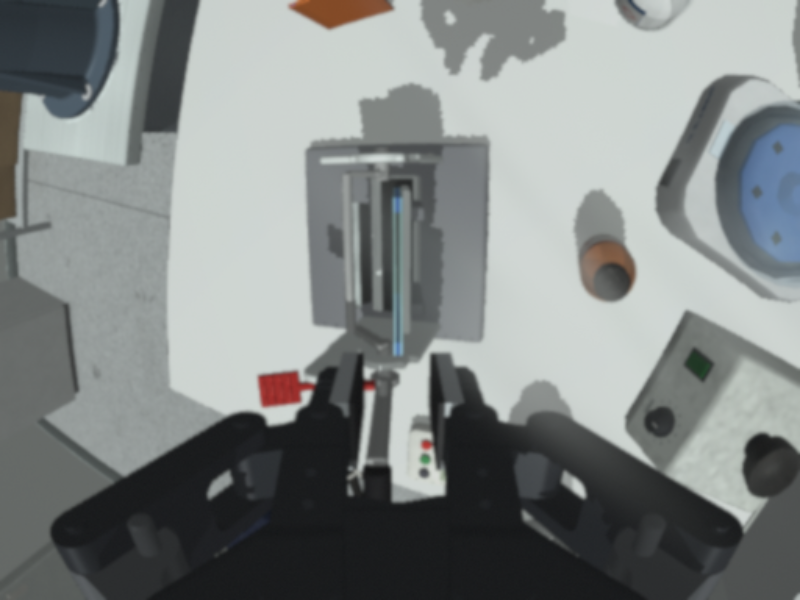

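View pics/side4.png

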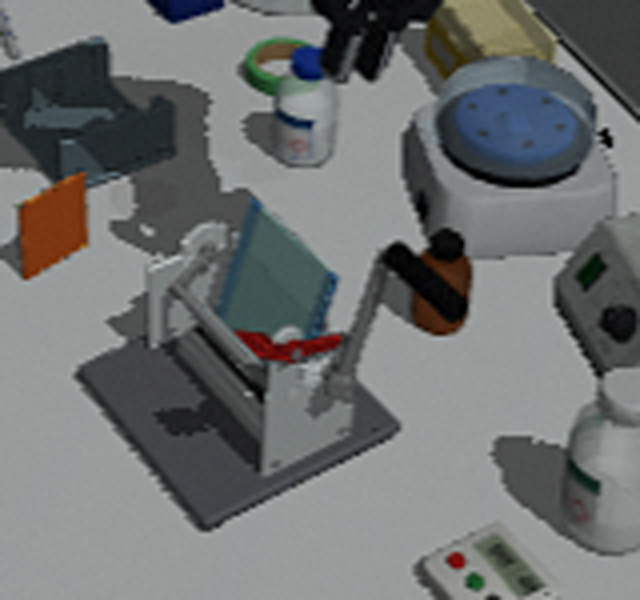

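The cassette stands leaning in the stand, with its top edge at columns 392-404 and rows 197-355. I'll compare its top corners with the prediction.

```bash
python3 - <<'E'
from h import *
ci=load("p3"); im=np.load("pics/p3.npy")
big=cv2.resize(im[110:240,225:295,::-1],None,fx=4.6,fy=4.6,interpolation=cv2.INTER_CUBIC); raw=big.copy()
for y in(.05,-.05):
  for n in (-.003,.003):
    p=proj(ci,toW(SEAT+U*.115+N*n+[0,y-.0003,0]),1)[0]; p=(p-[225,110]+.5)*4.6; print(p); cv2.circle(big,tuple(p.round().astype(int)),3,(0,0,255),1)
cv2.imwrite("pics/p3c.png",np.hstack([raw,big]))
E
```

```text
[119.62254848  77.34202098]
[149.8915818   77.35350001]
[120.73033799 544.79640657]
[148.39006593 544.81151507]
```

View pics/p3c.png

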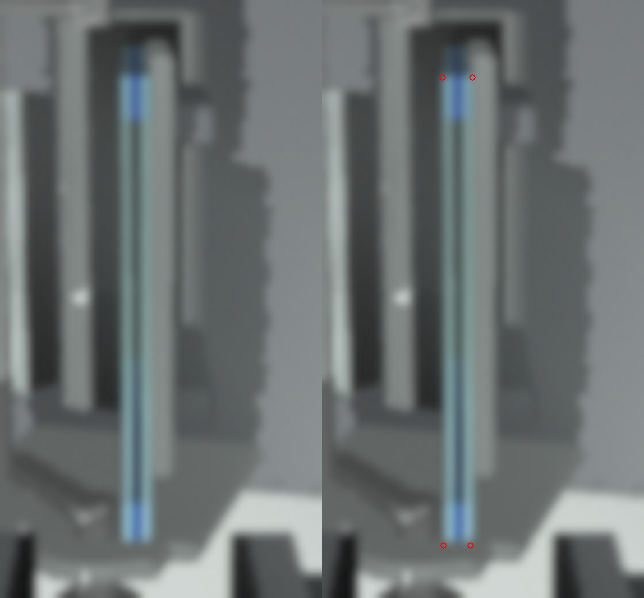

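Seated within about 1 mm of the predicted pose and square. Next is the catch.

```bash
python3 - <<'E'
from h import *
from rig import robot,vision,status,effector
q=downq(YAW); C=lambda x,zt:toW(np.array([x,-.083,zt+.014]))
for a in [(-.046,.26),(-.05,.12)]: print(robot.inverse_kinematics(C(*a),q))
robot.line_to(C(-.046,.27),v=.3,rotation=q)
effector.grip(0,20)
robot.line_to(C(-.046,.178),v=.2)
robot.pause(.15); f0=status.state()["contact_force"]; print(status.state()["clock"],f0.round(2),status.state()["position"]-C(-.046,.178))
ci=vision.camera_info("wrist"); im=vision.camera("wrist"); cv2.imwrite("pics/c1.png",cv2.resize(im[:,:,::-1],(800,600)))
E
```

```text
[-6.89675026e-01  4.08411018e-01  1.56083915e+00 -4.44089210e-16
  1.17234249e+00 -8.86675026e-01]
[-6.95337628e-01  5.93916225e-01  1.70029277e+00 -4.44089210e-16
  8.47383655e-01 -8.92337628e-01]
22.2083 [-0.34  0.11 -0.05] [ 0.00105368 -0.00071839  0.0016316 ]
```

View pics/c1.png

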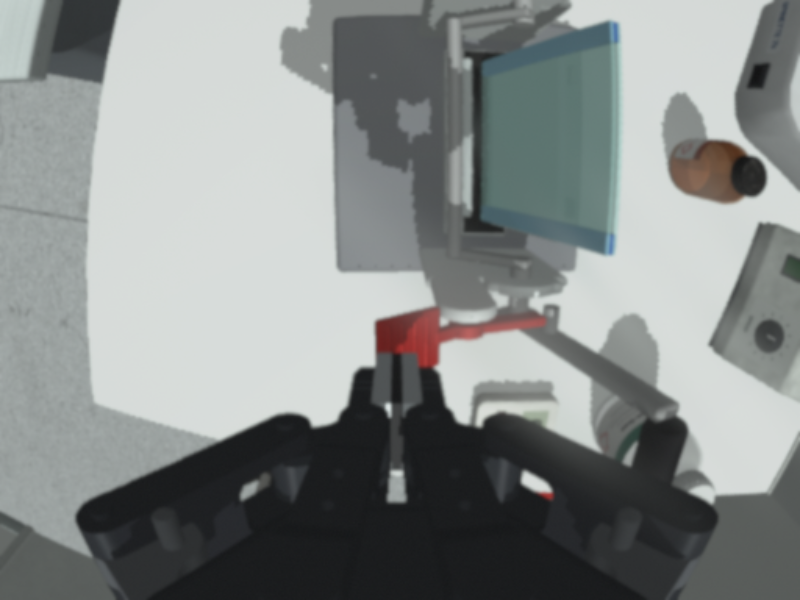

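```bash
python3 - <<'E'
from h import *
from rig import robot,vision,status,effector
C=lambda x,zt:toW(np.array([x,-.083,zt+.014]))
f0=status.state()["contact_force"]
for z in [.166,.158,.150,.142,.136,.132,.129,.127,.125,.123]:
    robot.line_to(C(-.046-.005*(.166-z)/.04,z),v=.05); robot.pause(.03)
    f=status.state()["contact_force"]-f0; print(z,f.round(2),round(status.state()["position"][2]-.014,4))
    if f[2]>7: break
im=vision.camera("side");cv2.imwrite("pics/side5.png",cv2.resize(im[160:310,220:380,::-1],None,fx=4,fy=4,interpolation=cv2.INTER_CUBIC))
im=vision.camera("wrist"); cv2.imwrite("pics/c2.png",cv2.resize(im[:,:,::-1],(800,600)))
print(status.state()["clock"])
E
```

```text
0.166 [0.55 0.26 0.35] 0.1657
0.158 [ 0.22 -0.77 -0.19] 0.1577
0.15 [-0.86 -0.26 -0.42] 0.1496
0.142 [ 0.04 -0.62  0.22] 0.1416
0.136 [-0.29  0.52 -0.21] 0.1357
0.132 [-0.77 -0.07 -0.77] 0.1317
0.129 [-0.46 -0.74 -0.74] 0.1288
0.127 [-1.19  0.92  8.09] 0.1282
24.9667
```

View pics/side5.png

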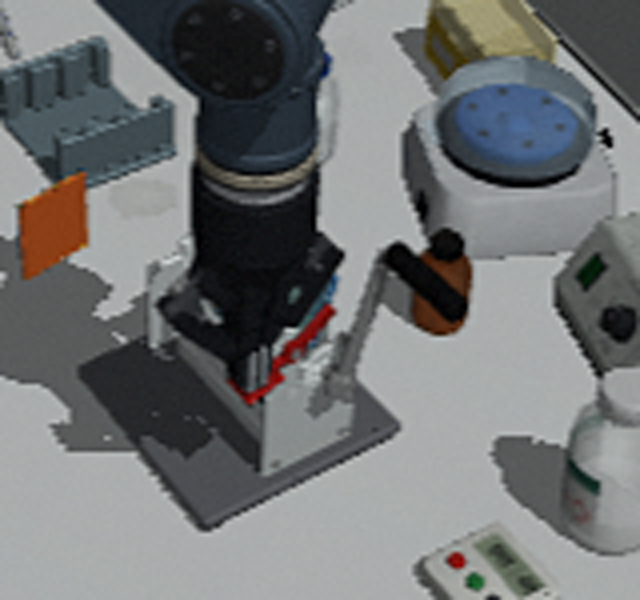

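View pics/c2.png

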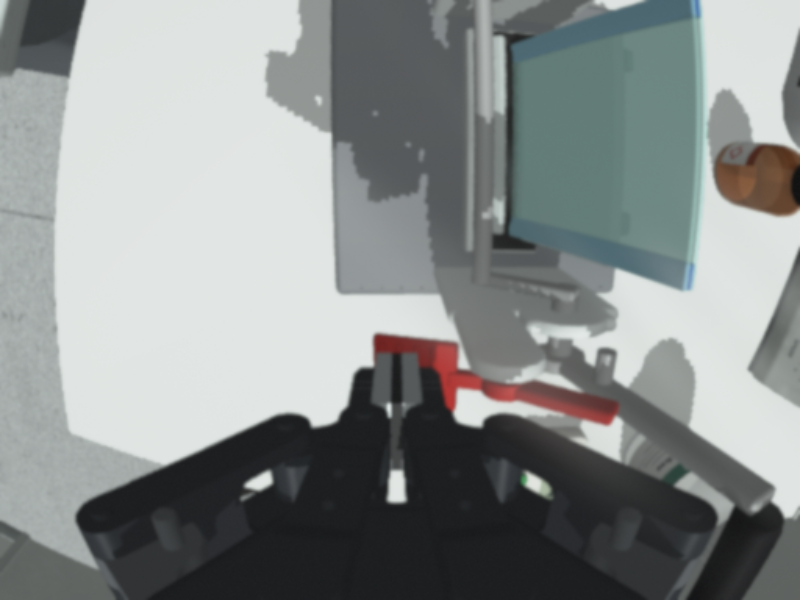

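```bash
cat >> h.py <<'E'
HX,HY,HZ=.0195,-.127,.095
def G(th,dz=0): a=.28-th; return toW(np.array([HX+.11*np.sin(a),HY,HZ+.11*np.cos(a)-.005+dz]))
E
python3 - <<'E'
from h import *
from rig import robot,vision,status,effector
q=downq(YAW)
robot.line_to(toW(np.array([-.05,-.083,.27])),v=.25)
for t in (0,.4,.75): print(robot.inverse_kinematics(G(t),q))
robot.line_to(G(0,.075),v=.3); effector.grip(.05,20)
im=vision.camera("side");cv2.imwrite("pics/side6.png",cv2.resize(im[160:310,220:380,::-1],None,fx=4,fy=4,interpolation=cv2.INTER_CUBIC))
robot.line_to(G(0,.035),v=.15); robot.pause(.1)
im=vision.camera("wrist"); cv2.imwrite("pics/v1.png",cv2.resize(im[:,:,::-1],(800,600)))
print(status.state()["clock"],status.state()["contact_force"])
E
```

```text
[-6.18124992e-01  6.33984893e-01  1.37500517e+00 -4.44089210e-16
  1.13260259e+00 -8.15124992e-01]
[-6.69069565e-01  5.86037321e-01  1.46507002e+00 -4.44089210e-16
  1.09048531e+00 -8.66069565e-01]
[-7.16075304e-01  5.65345222e-01  1.54792552e+00 -4.44089210e-16
  1.02832191e+00 -9.13075304e-01]
27.3 [ 0.03072301 -0.20082865  0.8234786 ]
```

View pics/v1.png

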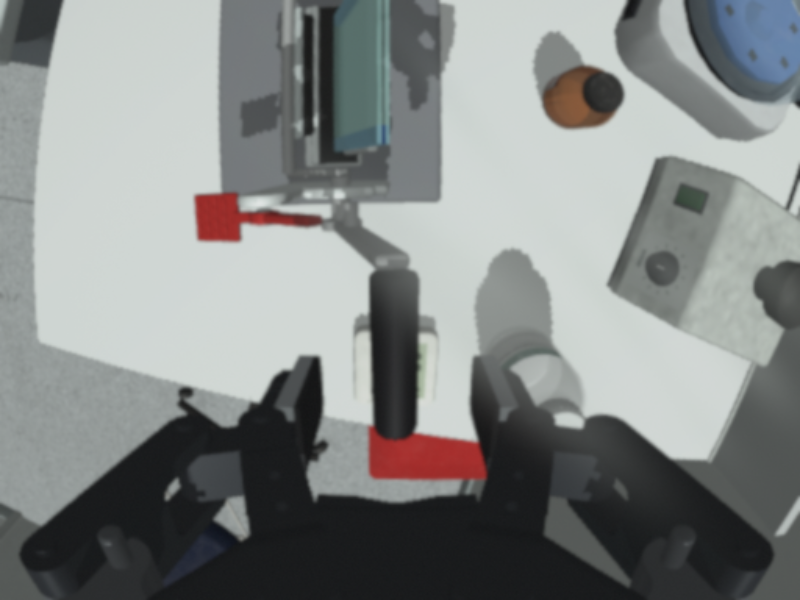

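View pics/side6.png

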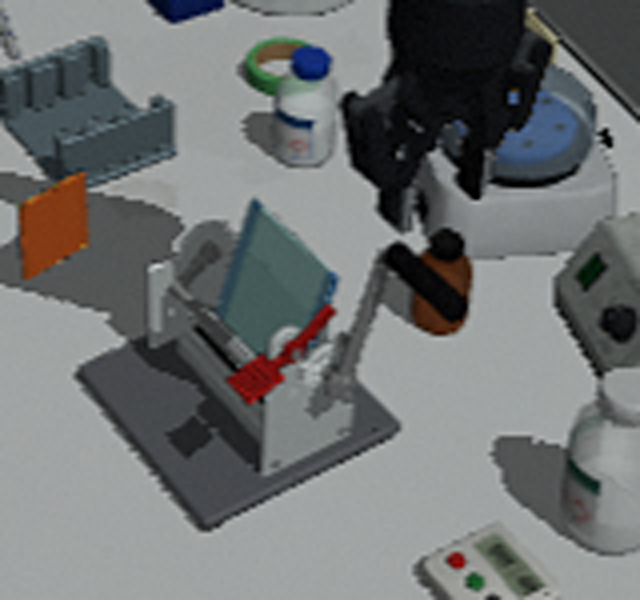

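```bash
python3 - <<'E'
from h import *
from rig import robot,vision,status,effector
robot.line_to(G(0),v=.1); 
effector.grip(0,50)
s=status.state(); print(s["clock"],s["finger_gap"],s["contact_force"].round(2))
def rep(t):
    s=status.state(); f=Rz(-YAW).apply(s["contact_force"]); p=toS(s["position"])[0]
    print(round(t,3),round(s["clock"],2),"F",f.round(2),"th",round(.28-np.arctan2(p[0]-HX,p[2]+.005-HZ),4),"rerr",round(1e3*np.linalg.norm((s["position"]-G(t))),2)); return f
for t in list(np.arange(.06,.55,.06))+list(np.arange(.56,.70,.02)):
    robot.line_to(G(t),v=.08); f=rep(t)
    if np.linalg.norm(f)>25: print("stop");break
im=vision.camera("side");cv2.imwrite("pics/side7.png",cv2.resize(im[160:310,220:380,::-1],None,fx=4,fy=4,interpolation=cv2.INTER_CUBIC))
im=vision.camera("wrist"); cv2.imwrite("pics/v2.png",cv2.resize(im[:,:,::-1],(800,600)))
E
```

```text
28.2 0.016044222591851075 [-1.46 -0.43  3.58]
0.06 28.45 F [ 7.03  0.68 -0.85] th 0.0431 rerr 2.2
0.12 28.7 F [4.27 0.31 3.13] th 0.105 rerr 2.42
0.18 28.95 F [5.96 1.13 4.53] th 0.1578 rerr 3.22
0.24 29.2 F [4.87 2.14 7.39] th 0.2183 rerr 3.61
0.3 29.45 F [6.37 2.73 8.88] th 0.2702 rerr 4.47
0.36 29.7 F [ 3.79  1.92 10.68] th 0.3374 rerr 3.85
0.42 29.95 F [4.3  2.91 8.11] th 0.3966 rerr 3.6
0.48 30.2 F [5.07 1.33 8.08] th 0.4548 rerr 3.51
0.54 30.45 F [2.08 0.3  8.52] th 0.5258 rerr 2.59
0.56 30.7 F [4.1  0.96 9.04] th 0.5384 rerr 3.17
0.58 30.95 F [4.96 2.44 8.43] th 0.5507 rerr 3.86
0.6 31.2 F [5.4  1.94 8.98] th 0.5631 rerr 4.59
0.62 31.45 F [5.34 1.71 7.12] th 0.5909 rerr 3.68
0.64 31.7 F [6.48 1.69 7.57] th 0.6043 rerr 4.35
0.66 31.95 F [8.94 1.72 8.19] th 0.6161 rerr 5.19
0.68 32.2 F [7.04 1.3  7.25] th 0.6456 rerr 4.08
```

View pics/side7.png

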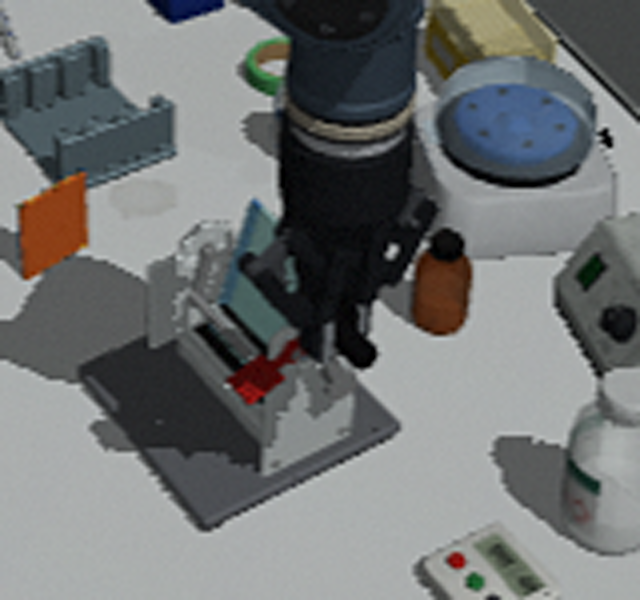

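View pics/v2.png

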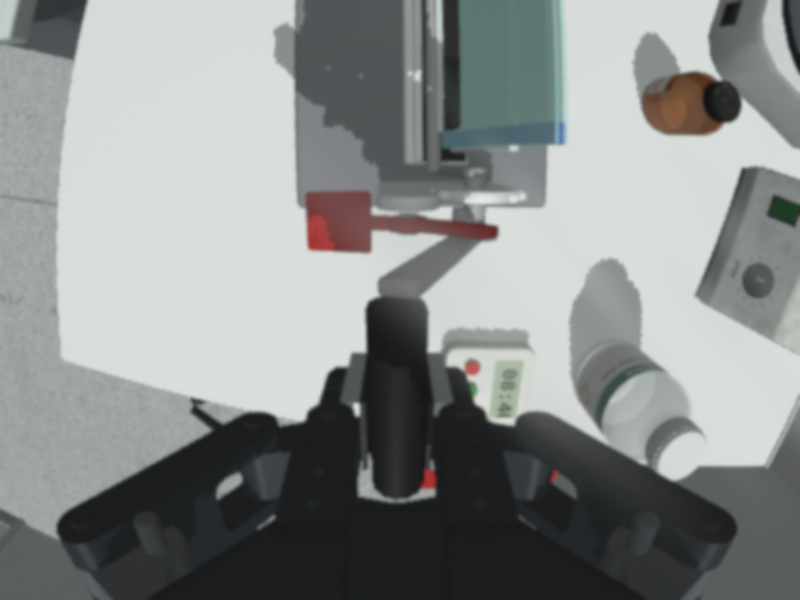

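```bash
python3 - <<'E'
from h import *
from rig import robot,vision,status,effector
def rep(t):
    F=[];
    for _ in range(4): s=status.state(); F.append(Rz(-YAW).apply(s["contact_force"])); robot.pause(.02)
    f=np.mean(F,0); p=toS(s["position"])[0]
    print(round(t,3),round(s["clock"],2),"F",f.round(2),"th",round(.28-np.arctan2(p[0]-HX,p[2]+.005-HZ),4),"r",round(1e3*np.hypot(p[0]-HX,p[2]+.005-HZ),2),"gap",round(s["finger_gap"],4)); return f
robot.pause(.4); rep(.68)
for t in np.arange(.70,.86,.02):
    robot.line_to(G(t,.001),v=.03); robot.pause(.2); f=rep(t)
    if f[0]>17: print("stop");break
E
```

```text
0.68 32.75 F [6.84 1.28 6.81] th 0.6459 r 110.94 gap 0.0161
0.7 33.27 F [9.25 0.98 3.33] th 0.6579 r 111.0 gap 0.0164
0.72 33.78 F [10.5   1.97  4.45] th 0.6697 r 110.97 gap 0.0168
0.74 34.3 F [11.77  2.55  5.91] th 0.6815 r 110.96 gap 0.0165
0.76 34.82 F [10.45  2.1   7.28] th 0.7057 r 111.26 gap 0.0167
0.78 35.33 F [11.57  3.35  8.58] th 0.7181 r 111.22 gap 0.0165
0.8 35.85 F [14.69  4.52 10.77] th 0.7223 r 111.19 gap 0.0162
0.82 36.37 F [17.76  5.93 13.57] th 0.7261 r 111.17 gap 0.0161
stop
```

```bash
python3 - <<'E'
from h import *
from rig import robot,vision,status,effector
def rep(t):
    F=[];
    for _ in range(4): s=status.state(); F.append(Rz(-YAW).apply(s["contact_force"])); robot.pause(.02)
    f=np.mean(F,0); p=toS(s["position"])[0]
    print(round(t,3),round(s["clock"],2),"F",f.round(2),"th",round(.28-np.arctan2(p[0]-HX,p[2]+.005-HZ),4),"gap",round(s["finger_gap"],4)); return f
for t in (.84,):
    robot.line_to(G(t,.003),v=.03); robot.pause(.3); rep(t)
robot.pause(.5); rep(t)
im=vision.camera("side");cv2.imwrite("pics/side8.png",cv2.resize(im[160:310,220:380,::-1],None,fx=4,fy=4,interpolation=cv2.INTER_CUBIC))
ci=vision.camera_info("wrist");im=vision.camera("wrist"); np.save("pics/v3.npy",im); np.savez("pics/v3_ci.npz",**ci);cv2.imwrite("pics/v3.png",cv2.resize(im[:,:,::-1],(800,600)))
im=vision.camera("top");cv2.imwrite("pics/top8.png",cv2.resize(im[100:300,90:430,::-1],None,fx=2.3,fy=2.3,interpolation=cv2.INTER_CUBIC))
E
```

```text
0.84 36.98 F [22.69  5.57  8.93] th 0.7301 gap 0.0168
0.84 37.55 F [22.8   5.44  9.6 ] th 0.7303 gap 0.0163
```

View pics/side8.png

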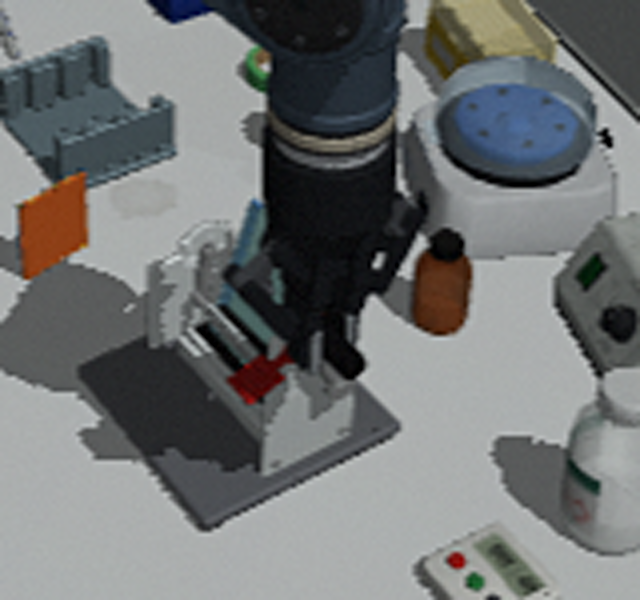

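View pics/v3.png

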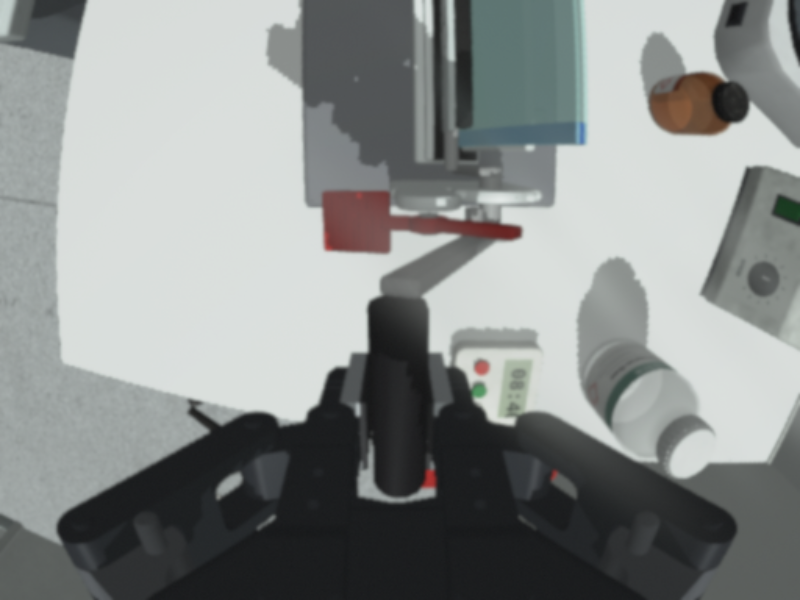

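View pics/top8.png

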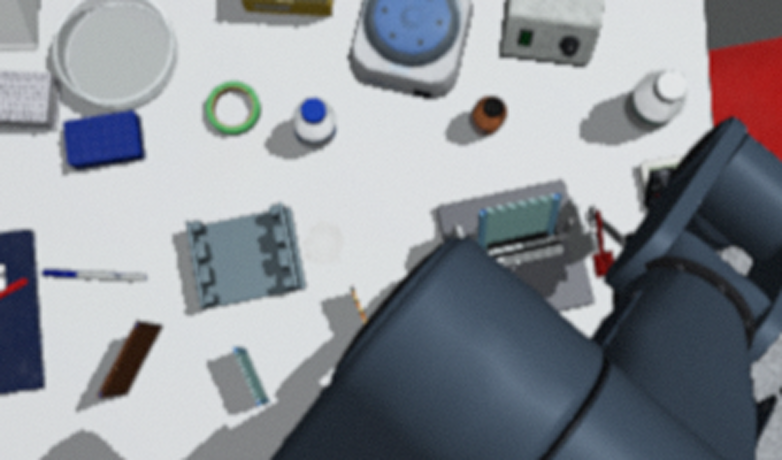

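```bash
python3 - <<'E'
from h import *
from rig import status
ci=load("v3")
for u,n,y in[(.115,-.003,-.05),(.115,.003,-.05)]: print(proj(ci,toW(SEAT+U*u+N*n+[0,y,0]),1)[0]*1.5625)
s=status.state();print(s["clock"],s["contact_force"],s["finger_gap"])
im=np.load("pics/v3.npy")[0:140,180:400,::-1];cv2.imwrite("pics/v3c.png",cv2.resize(im,None,fx=3.6,fy=3.6,interpolation=cv2.INTER_CUBIC))
E
```

```text
[574.415995   144.54784666]
[585.71137427 145.75167093]
37.7167 [18.78553895  9.78928092  8.81768617] 0.016390887989976413
```

View pics/v3c.png

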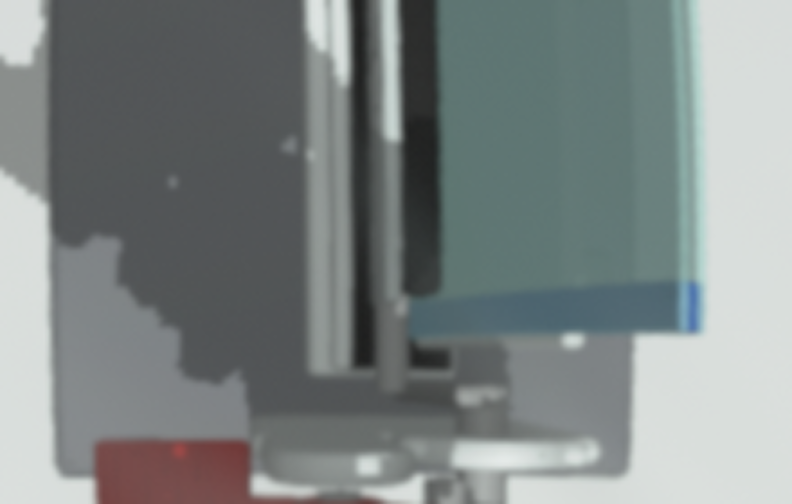

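The corner is at (586,144) against a predicted (586,146), so the cassette has not moved. The bar presses on it and the lever is at its stop, so I'm handing in.

```bash
python3 - <<'E'
from rig import close_job
print(close_job())
E
```

```text
the job is handed in; nothing more can be done
None
```

I finished the whole job in order and handed it in at about 38 s on the clock, with the fingers still holding the lever at its front stop. The hand-in gives no verdict.

- **Cassette:** I took the greenish cassette from the rack's middle slot and leaned it on the rest with the catch still engaged. Its foot met the gasket with about 3 N. Its top corners were within about 1 mm of the predicted seat after release. The one corner I rechecked after clamping was still in place.
- **Catch:** I pressed the tab down to its stop (about 8 N). Later pictures show it staying off.
- **Lever:** I pulled it to about 0.72–0.73 rad. There the force at the grip climbed from about 11 to 23 N with almost no further movement, well above the spring's 7.5 N. The lever angle comes from the arm's pose and is good to about 0.02 rad, so the force rise is my evidence for the stop. The pictures show the pressure bar against the glass.
- **Bench:** In the last pictures, the bench items in view were where they started.

No check failed. During the pull the hand rode a little low on the grip, with up to about 13 N of vertical force; I raised its path by up to 3 mm.

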